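# Index the optics carousel and hang the bored plate

### The arm

A 6-joint arm with a two-finger parallel gripper is mounted at the origin on the work surface. World frame = base frame: x ahead of the robot, y to its left, z up, the work surface at z = 0. Lengths are in mm, angles in rad, forces in N, time in s.
With the tool pointing down it reaches from about 350 to 725 mm from the base axis. Payload 6 kg.
Tool frame: the origin (TCP) lies on the centre line of the jaws, within the pads' length; the fingertips stand 11 mm ahead of it and the grasp point (between the pads) lies 8 mm behind it; y points along the fingers, z is the direction in which the jaws open and shut, and the axes are right-handed (so a half turn about y gives the same grasp; the last joint's range is limited). The gripper opens to 85 mm and grips with 20 to 120 N. Pads are 22 mm wide; open, the fingers measure 114 mm over their backs; the gripper's body (76 mm by 85 mm) begins 54 mm behind the grasp point. The pads swing forward as they close: fully open they stand 13 mm farther back than shut.
Start: joints at [-0.913, 0.04, 0.085, 0, -1.615, -0.334], TCP at [190.912, -568.795, 242.261] pointing down, gripper open.
Joint ranges: [-2.56, 2.56], [-1.29, 2.01], [-1.08, 1.49], [-3.29, 1.98], [-2.81, -0.18], [-2.99, 2.99]. Speed limits (rad/s): [2.57, 2.57, 3.01, 3.14, 3.14, 3.14].

### API

Orientations are given as a unit quaternion [w, x, y, z].
In Python, from cell import robot gives the robot as it stands.
- The arm moves only by the tool jog_arm, never from a script. Its arguments are lists of equal length, an entry for each row: "delta_pos": the shift along the world's x, y, z in mm, a list of three; "twist": the turn about the world's z in degrees; "fingers": the closure, from -1 (fully open) to 1 (shut). In form: {"delta_pos": [[tx, ty, tz], ...], "twist": [twist, ...], "fingers": [fingers, ...]}. A call has 1 to 20 rows; each row shifts and turns the commanded pose from where the row before left it; what a row does not reach is not made up. A row lasts 1/12 s, in which the tool goes at most 41.7 mm and 7.16 degrees, less where a joint would pass 70% of its speed; a pose out of reach is approached as far as the arm can. A call is refused whole if a number of a shift passes 41.7 or a number of a turn 7.16, either way. A call with a gripper value outside its range is refused whole. The fingers move at their own pace and stop on an object; "grip_force" is the grip in N (left out, the last holds). Time passes only in rows, so rows that do not move let the fingers close. It gives the time, the measured TCP pose, the force and the opening at its end, in the units of the state.
- robot.read_state(): the state, without advancing time (a new reading comes with each control period).
- robot.snapshot(name): name is "scene" or "top" or "wrist"; returns the picture (420x560x3 uint8, red, green, blue); there is no depth.
- robot.calibration(name): a dict with "fov_y" (degrees; the focal length in pixels is half the picture's height over the tangent of half this angle, whatever the lens; pixels are square), "cx", "cy" (the principal point, pixels), "world_from_camera" (4x4, takes a point from camera to world coordinates). Camera axes: x right, y up, looking along -z (the intrinsics and any distortion apply to the point x, -y, -z); pixel columns grow to the right and rows downward; lengths in mm; the calibration is good to about 2 mm. A picture is of the moment at which its call begins: read the wrist's pose just before it. calibration takes no time and is no camera call; for the wrist camera it gives the pose at the moment of the call.
- robot.sign_off(): hands the job in, once; it reports no verdict.
Trained networks look in the newest picture that a camera, given by its name, has taken for a name from the list of things; names that differ only in an ending like _2 or _b are one class to them, and where a whole thing is asked for, a point or a joint stands for the part that bears it (a point fixed in the world has none). Each returns a list of dicts, best first, with "p" (0 to 1); they miss things now and then, are a little off and sometimes report something else, mostly with a low value. They report only what shows in the picture. A call takes as long as a camera call. They do not tell look-alikes from the thing itself.
- robot.cut_out(camera, name): "pixels" (420x560 bool, what is visible of it).
- robot.tip_of(camera, name): "location" ([x, y, z] in mm, in world coordinates, good to about 4 mm: a listed point, or the origin of a listed thing).
The state is a dict: "time": time; "joints": joint angles; "joint_velocities": joint speeds; "joint_efforts": joint torques, N m; "tcp_pos": TCP position; "tcp_rot": TCP orientation; "wrist_force": force on the tool from outside, world axes, zero at the start; "torque": the same for the moment, N m; "finger_gap": finger opening in mm.
Only numpy, scipy, OpenCV 4.12 (cv2) and the standard library are available. Lean on these libraries where they do the work, as an engineer would, in place of code of your own. Each camera call takes 0.05 s, during which the arm holds its last target.

### The job

Turn the carousel by the bar knob on its top until its one empty hook stands over the steel pointer on the base, and only then take the plate with the big round bore out of the slotted rest and hang it by that bore on the empty hook, upright and let go. The empty hook must still stand over the pointer at the end.

Things in the scene. Friction and masses are not known exactly. Their poses are not given: they have to be found in the camera images.
- carousel (a joint): Carousel angle about its upright axis, rad: 0 = empty hook over the pointer (steel bar on the bench, 8 mm high, to 155 mm from the axis, roughly towards the robot); grows counterclockwise from above. Starts at +0.6 to +1.3: turn clockwise. Friction 0.08 N m, no spring: stays where left. The 3 other hooks, 90 deg apart, carry clamped plates, tab tops 161 mm high.
- knob (a point): Point on the carousel's axis in the grey bar knob on its top, 156 mm above the bench: upright bar 56 mm long (point x), 16 mm thick (point y), top at 172 mm, foot on the black 44 mm hub at 128 mm. It turns with the carousel; x points away from the empty hook, z up.
- hook (a point): Middle of the empty hook, on the centre line of its level rod, 105 mm from the axis, 105 mm above the bench. 8 mm steel rod, straight out from the hub 22 to 130 mm from the axis, then turned up (upturn's top 12 mm above the rod's centre line, 138 mm from the axis). x points inwards along the rod, z up.
- plate_tab (a point): Centre of the grey tab (10 thick in x, 24 wide in y, 40 tall) on the plate to hang: aluminium, 64 wide, 10 thick, lower edge 96 below this point, 40 mm bore along x centred 52 below it; about 0.1 kg. Upright in a low grey rest (rails 30 mm high), in line along y, 81.5 apart, with a solid plate and one with an 8 mm pinhole. Hung, this point is 36 mm above the rod's centre line.
Things that resemble listed ones, but are neither listed nor needed, are in the scene too. Leave any pink or purple look-alike of the part that bears plate_tab alone.

How it is judged (in metres and radians):
On the way:
1. the empty hook stands over the pointer while the bored plate is still in the rest (value of joint carousel between -0.18 and 0.18 rad and distance of plate_tab from where it was at the start of the episode below 0.03 m), for 0.2 s.
At the end, for the whole second after the job is handed in: The bored plate hangs by its bore on the empty hook: tab centre within 15 mm of the rod sideways, 26 to 43 mm above its centre line, from 26 mm outside to 70 mm inside of the hook point, upright within 0.25 rad; the empty hook within 0.2 rad of the pointer, carousel still (value of joint carousel between -0.2 and 0.2 rad and x of plate_tab in the frame of hook between -0.026 and 0.07 m and y of plate_tab in the frame of hook between -0.015 and 0.015 m and z of plate_tab in the frame of hook between 0.026 and 0.043 m and angle between plate_tab's own z axis and vertical below 0.25 rad and velocity of joint carousel between -0.1 and 0.1 rad/s); the robot touches nothing.
It also fails if it takes over 54 s, if anything falls off the work surface, if the arm or the gripper's body presses on something with over 40 N, if the wrist force passes 120 N, or if a joint passes its speed limit or range.

## Working session

There is one attempt and no reset: what is moved stays moved. The work goes in short steps, Python scripts to look and compute and a tool call to move; the robot and the scene stay as the last step left them, time stands still between calls to the robot, and variables do not carry over. Pictures are saved under pics/ and viewed, and the job is handed in when it is done.

Besides the shell and the picture viewer there is one more tool, called after ">>>" as name(argument=value, ...), one argument or row to a line, values as JSON. jog_arm: Moves the arm, as the interface text tells. Its arguments: {"type":"object","properties":{"delta_pos":{"type":"array","items":{"type":"array","items":{"type":"number"}}},"twist":{"type":"array","items":{"type":"number"}},"fingers":{"type":"array","items":{"type":"number"}},"grip_force":{"type":"number"}},"required":["delta_pos","twist","fingers"]}

```bash
ls; mkdir -p pics; cat > h.py <<'E'
from cell import robot
import numpy as np, cv2
def snap(n,f):
    im=robot.snapshot(n); cv2.imwrite('pics/'+f,cv2.cvtColor(im,cv2.COLOR_RGB2BGR)); return im
E
python3 - <<'E'
from h import *
np.set_printoptions(precision=3,suppress=True)
s=robot.read_state(); print(s)
for c in ["scene","top"]:
    snap(c,c+'1.png'); print(c,robot.calibration(c))
    for n in ["knob","hook","plate_tab"]:
        for d in robot.tip_of(c,n)[:4]: print(n,d)
print(robot.read_state()['time'])
E
```

```text
pics
{'time': 0.0, 'joints': array([-0.913,  0.041,  0.084, -0.   , -1.615, -0.334]), 'joint_velocities': array([-0.001, -0.001,  0.   ,  0.   , -0.002, -0.001]), 'joint_efforts': array([ -0.   , -36.82 ,  34.741,   6.932,  -0.005,   0.   ]), 'tcp_pos': array([ 190.874, -568.509,  241.257]), 'tcp_rot': array([ 0.698, -0.697, -0.114,  0.114]), 'wrist_force': array([-0.116, -0.378,  0.383]), 'torque': array([-0.007,  0.019,  0.018]), 'finger_gap': 85.45768260602098}
scene {'fov_y': 45.71465013335933, 'cx': 278.55142693978246, 'cy': 200.62839426720103, 'world_from_camera': array([[   0.719,   -0.389,    0.575, 1073.89 ],
       [   0.694,    0.373,   -0.616, -627.292],
       [   0.025,    0.842,    0.539,  630.875],
       [   0.   ,    0.   ,    0.   ,    1.   ]])}
knob {'location': [659.3, 99.5, 153.4], 'p': 0.67}
hook {'location': [566.4, 52.5, 106.2], 'p': 0.62}
plate_tab {'location': [379.1, -137.7, 97.8], 'p': 0.82}
plate_tab {'location': [491.9, -136.3, 109.5], 'p': 0.73}
plate_tab {'location': [484.9, -13.3, 93.9], 'p': 0.55}
top {'fov_y': 57.39162663503264, 'cx': 277.4094574832245, 'cy': 212.20264490432044, 'world_from_camera': array([[ -0.221,   0.955,  -0.199, 375.274],
       [ -0.975,  -0.216,   0.049, -12.039],
       [  0.004,   0.205,   0.979, 866.145],
       [  0.   ,   0.   ,   0.   ,   1.   ]])}
knob {'location': [658.5, 97.8, 155.9], 'p': 0.69}
hook {'location': [567.3, 52.5, 105.9], 'p': 0.63}
plate_tab {'location': [495.1, -136.8, 111.4], 'p': 0.78}
plate_tab {'location': [380.0, -138.4, 96.2], 'p': 0.71}
plate_tab {'location': [487.8, -15.5, 96.8], 'p': 0.67}
0.4
```

View pics/scene1.png

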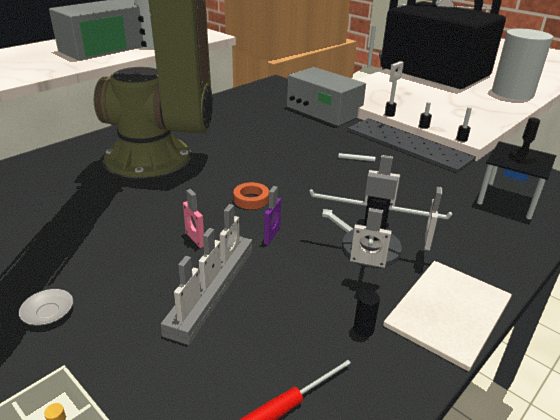

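View pics/top1.png

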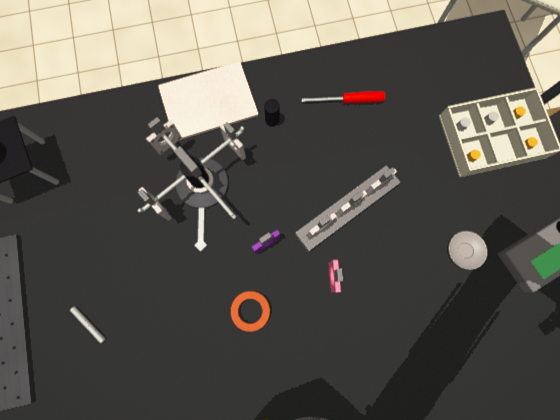

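```bash
cat >> h.py <<'E'
K={}
def proj(c,p):
    k=robot.calibration(c); T=np.linalg.inv(k['world_from_camera']); q=T[:3,:3]@np.array(p,float)+T[:3,3]
    f=210/np.tan(np.radians(k['fov_y']/2)); return np.array([k['cx']+f*q[0]/-q[2], k['cy']-f*q[1]/-q[2]])
def unproj(c,uv,z):
    k=robot.calibration(c); T=k['world_from_camera']; f=210/np.tan(np.radians(k['fov_y']/2))
    d=T[:3,:3]@np.array([(uv[0]-k['cx'])/f,-(uv[1]-k['cy'])/f,-1]); o=T[:3,3]
    return o+d*(z-o[2])/d[2]
E
python3 - <<'E'
from h import *
np.set_printoptions(precision=1,suppress=True)
a=cv2.imread('pics/scene1.png'); b=cv2.imread('pics/top1.png')
cv2.imwrite('pics/s1a.png',cv2.resize(a[170:350,150:300],None,fx=4,fy=4,interpolation=2)[:,:600][:600])
cv2.imwrite('pics/s1c.png',cv2.resize(a[140:280,290:460],None,fx=4,fy=4,interpolation=2))
cv2.imwrite('pics/t1a.png',cv2.resize(b[110:260,130:270],None,fx=4,fy=4,interpolation=2))
cv2.imwrite('pics/t1b.png',cv2.resize(b[150:300,240:410],None,fx=4,fy=4,interpolation=2))
for p in [(493.5,-136.5,110),(380,-138,97),(487,-14,96),(659,98.5,155),(567,52.5,105)]: print(p,proj('scene',p),proj('top',p))
print('pointer tip',unproj('top',(200,248),8),'rest ends',unproj('top',(303,240),30),unproj('top',(394,176),30))
print(robot.read_state()['time'])
E
```

```text
(493.5, -136.5, 110) [229.7 216.8] [323.4 219.8]
(380, -138, 97) [191.3 199.1] [337.4 275.8]
(487, -14, 96) [273.6 197.3] [264.7 237.3]
(659, 98.5, 155) [380.9 184. ] [188.4 160.2]
(567, 52.5, 105) [325.7 196.6] [224.2 205.8]
pointer tip [508.2 132.2   8. ] rest ends [472.2 -94.9  30. ] [ 568.9 -331.2   30. ]
0.4
```

View pics/s1a.png

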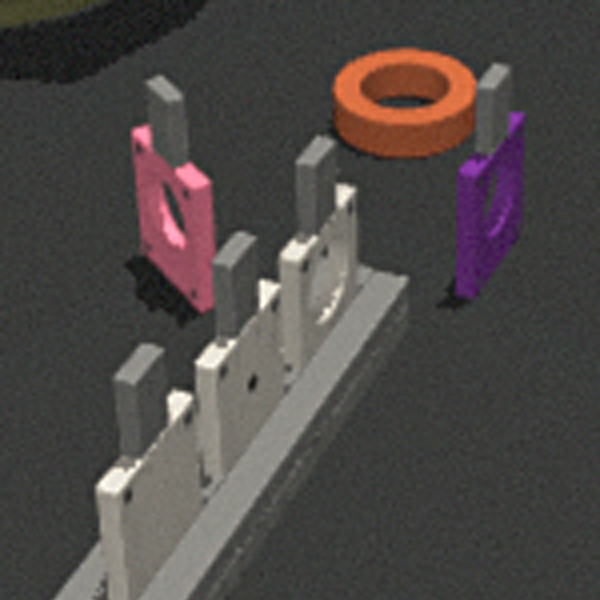

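View pics/s1c.png

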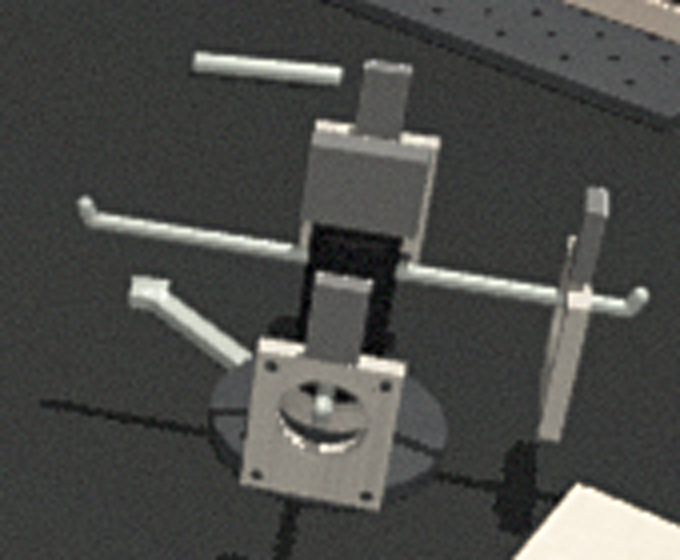

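View pics/t1a.png

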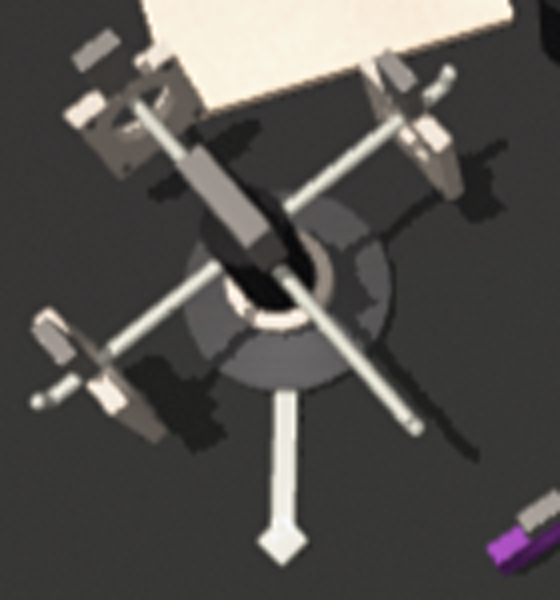

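View pics/t1b.png

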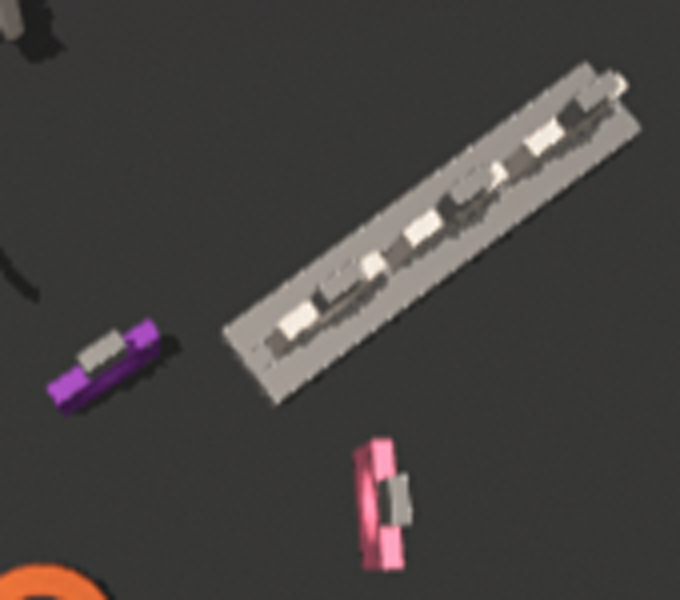

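```bash
python3 - <<'E'
from h import *
from scipy.spatial.transform import Rotation as R
np.set_printoptions(precision=2,suppress=True)
q=robot.read_state()['tcp_rot']; print(R.from_quat(np.r_[q[1:],q[0]]).as_matrix())
# rod tip
t=lambda x,y,ox,oy:(ox+(x+.5)/4-.5,oy+(y+.5)/4-.5)
A=np.array([659,98.5])
tip=unproj('top',t(415,430,130,110),117); print('tip',tip, np.degrees(np.arctan2(*(tip[:2]-A)[::-1]))%360, np.linalg.norm(tip[:2]-A))
pt=unproj('top',t(283,563,130,110),8); print('ptr',pt, np.degrees(np.arctan2(*(pt[:2]-A)[::-1]))%360, np.linalg.norm(pt[:2]-A))
# base circle: pointer direction also from start of bar
p0=unproj('top',t(286,395,130,110),8); print(p0, np.degrees(np.arctan2(*(pt[:2]-p0[:2])[::-1]))%360)
# opposing rod ends of side hooks
e1=unproj('top',t(448,72,130,110),117);e2=unproj('top',t(38,402,130,110),117); print('side',e1,e2,(e1+e2)/2, np.degrees(np.arctan2(*(e1-e2)[1::-1]))%360)
# knob top corners
c=[unproj('top',t(*u,130,110),172) for u in [(200,146),(180,163),(250,250),(268,236)]]; print(np.mean(c,0),c)
# rest edges
r=[unproj('top',t(*u,240,150),30) for u in [(225,333),(585,65),(278,404),(640,128)]]
print('rest',np.degrees(np.arctan2(*(r[1]-r[0])[1::-1])),np.degrees(np.arctan2(*(r[3]-r[2])[1::-1])),r)
# tab top centres
tt=[unproj('top',t(*u,240,150),130) for u in [(340,284),(470,184),(598,93)]];print(tt)
E
```

```text
[[ 0.95 -0.   -0.32]
 [ 0.32  0.    0.95]
 [-0.   -1.    0.  ]]
tip [537.25  38.08 117.  ] 206.39610407372936 135.9154398442711
ptr [502.8  132.38   8.  ] 167.7630475727305 159.83384673515013
[597.1  113.27   8.  ] 168.5464050446614
side [720.4  -16.58 117.  ] [592.66 218.53 117.  ] [656.53 100.98 117.  ] 298.515686603066
[655.33 100.54 172.  ] [array([683.96, 107.29, 172.  ]), array([677.57, 118.07, 172.  ]), array([627.43,  93.16, 172.  ]), array([632.37,  83.63, 172.  ])]
rest -66.02877683602249 -65.79480289743924 [array([491.06, -83.29,  30.  ]), array([ 596.24, -319.86,   30.  ]), array([ 446.6 , -102.45,   30.  ]), array([ 553.34, -339.9 ,   30.  ])]
[array([ 488.33, -135.11,  130.  ]), array([ 522.93, -210.29,  130.  ]), array([ 554.21, -285.32,  130.  ])]
```

>>> jog_arm(
  delta_pos=[
    [19.4,27.8,0],
    [19.4,27.8,0],
    [19.4,27.8,0],
    [19.4,27.8,0],
    [19.4,27.8,0],
    [19.4,27.8,0],
    [19.4,27.8,0],
    [19.4,27.8,0],
    [19.4,27.8,0],
    [19.4,27.8,0],
    [19.4,27.8,0],
    [19.4,27.8,0],
    [19.4,27.8,0],
    [19.4,27.8,0],
    [19.4,27.8,0],
    [19.4,27.8,0],
    [19.4,27.8,0],
    [19.4,27.8,0],
    [19.4,27.8,0],
    [19.4,27.8,0],
  ],
  twist=[4.2,4.3,0,0,0,0,0,0,0,0,0,0,0,0,0,0,0,0,0,0],
  fingers=[-1,-1,-1,-1,-1,-1,-1,-1,-1,-1,-1,-1,-1,-1,-1,-1,-1,-1,-1,-1],
  grip_force=30,
)

```text
time: 2.07
tcp_pos: [579.6, -11.2, 242.4]
tcp_rot: [0.687, -0.687, -0.166, 0.165]
wrist_force: [1.0, 0.5, 0.0]
finger_gap: 85.3
```

>>> jog_arm(
  delta_pos=[
    [19.5,28,0],
    [19.5,28,0],
    [19.5,28,0],
    [19.5,28,0],
    [0,0,0],
    [0,0,0],
  ],
  twist=[0,0,0,0,0,0],
  fingers=[-1,-1,-1,-1,-1,-1],
)

```text
time: 2.57
tcp_pos: [657.2, 100.8, 240.3]
tcp_rot: [-0.687, 0.687, 0.165, -0.167]
wrist_force: [0.4, -0.4, -0.9]
finger_gap: 85.6
```

```bash
python3 - <<'E'
from h import *
np.set_printoptions(precision=2,suppress=True)
s=robot.read_state(); print(s['tcp_pos'],s['joints'])
snap('wrist','w1.png'); c=robot.calibration('wrist');print(c)
for n in ['knob','hook']: print(n,robot.tip_of('wrist',n)[:2])
print(robot.read_state()['time'])
E
```

```text
[657.23 100.77 240.28] [ 0.45  0.22  0.27 -0.   -1.63 -1.55]
{'fov_y': 68.9992356561911, 'cx': 278.1021112622136, 'cy': 204.09581605423946, 'world_from_camera': array([[ -0.46,  -0.84,  -0.29, 581.67],
       [  0.89,  -0.43,  -0.15,  60.7 ],
       [ -0.  ,  -0.33,   0.94, 372.42],
       [  0.  ,   0.  ,   0.  ,   1.  ]])}
knob [{'location': [659.8, 106.9, 159.3], 'p': 0.65}]
hook [{'location': [560.1, 50.1, 106.6], 'p': 0.92}]
2.7167
```

View pics/w1.png

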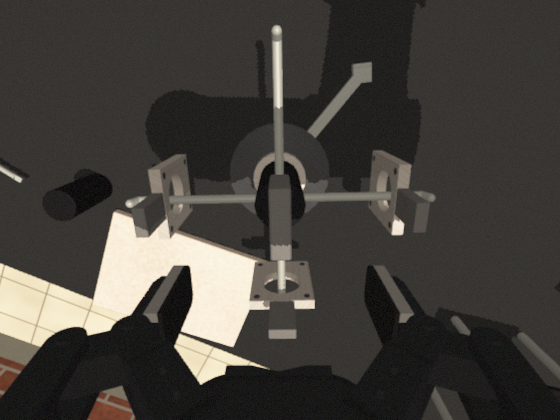

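```bash
python3 - <<'E'
from h import *
np.set_printoptions(precision=1,suppress=True)
A=np.array([657.5,100]);a=np.radians(207.1-180);u=np.array([np.cos(a),np.sin(a)]);v=np.array([-u[1],u[0]])
im=cv2.imread('pics/w1.png')
for s,t in [(28,8),(28,-8),(-28,-8),(-28,8)]:
    p=proj('wrist',np.r_[A+s*u+t*v,172]);print(p); cv2.circle(im,tuple(int(x) for x in p),1,(0,0,255),-1)
for z,d in [(117,138),(105,60)]:
    p=proj('wrist',np.r_[A-d*u,z]);print(p); cv2.circle(im,tuple(int(x) for x in p),1,(0,0,255),-1)
b=np.radians(168)
for d in (155,70):
    p=proj('wrist',np.r_[A+d*np.array([np.cos(b),np.sin(b)]),8]);print(p); cv2.circle(im,tuple(int(x) for x in p),1,(0,0,255),-1)
cv2.imwrite('pics/w1z.png',cv2.resize(im[10:290,210:390],None,fx=2.14,fy=2.14,interpolation=2))
E
```

```text
[290.8 259.5]
[269.3 259.5]
[268.5 187.4]
[291.9 187.4]
[280.1  23. ]
[279.9 129.8]
[369.1  64.3]
[317.4 126.4]
```

View pics/w1z.png

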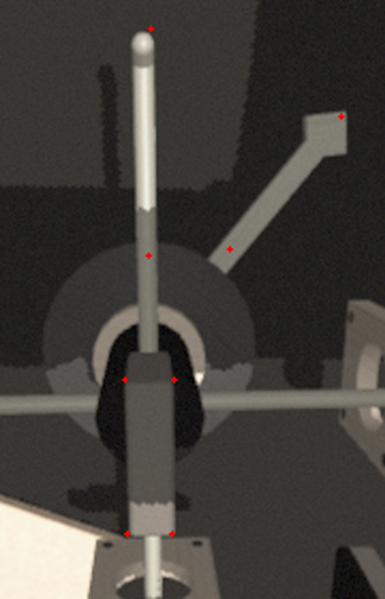

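>>> jog_arm(
  delta_pos=[
    [0,0,-20],
    [0,0,-24],
    [0,0,-24],
    [0,0,-20],
    [0,0,-4],
    [0,0,0],
    [0,0,0],
    [0,0,0],
    [0,0,0],
    [0,0,0],
    [0,0,0],
    [0,0,0],
    [0,0,0],
    [0,0,0],
  ],
  twist=[0.7,0,0,0,0,0,0,0,0,0,0,0,0,0],
  fingers=[-1,-1,-1,-1,-1,1,1,1,1,1,1,1,1,1],
  grip_force=30,
)

```text
time: 3.88
tcp_pos: [656.2, 101.6, 151.7]
tcp_rot: [0.687, -0.685, -0.171, 0.17]
wrist_force: [-8.3, 7.4, 5.5]
finger_gap: 15.4
```

>>> jog_arm(
  delta_pos=[
    [-0.5,0.5,0],
    [0,0,0],
    [0,0,0],
    [0,0,0],
    [0,0,0],
    [0,0,0],
    [0,0,0],
    [0,0,0],
    [0,0,0],
    [0,0,0],
    [0,0,0],
    [0,0,0],
    [0,0,0],
  ],
  twist=[0,-2,-4,-4,-4,-4,-4,-4,-4,-4,-4,-1.8,0],
  fingers=[1,1,1,1,1,1,1,1,1,1,1,1,1],
)

```text
time: 4.97
tcp_pos: [656.0, 102.8, 151.6]
tcp_rot: [0.705, -0.702, 0.074, -0.074]
wrist_force: [-5.3, 8.6, 5.2]
finger_gap: 15.6
```

```bash
python3 - <<'E'
from h import *
np.set_printoptions(precision=2,suppress=True)
s=robot.read_state(); print(s)
snap('wrist','w2.png')
A=np.array([657.5,100])
for n in ['hook']: 
  for d in robot.tip_of('wrist',n)[:2]: print(d, np.degrees(np.arctan2(*(np.array(d['location'])[:2]-A)[::-1]))%360)
E
```

```text
{'time': 4.9667, 'joints': array([ 0.45,  0.22,  0.11, -0.  , -1.47, -2.23]), 'joint_velocities': array([-0.  ,  0.  , -0.  ,  0.  ,  0.  ,  0.05]), 'joint_efforts': array([ -6.96, -42.36,  32.34,   9.37,   0.43,  -0.41]), 'tcp_pos': array([656.04, 102.78, 151.63]), 'tcp_rot': array([ 0.7 , -0.7 ,  0.07, -0.07]), 'wrist_force': array([-5.27,  8.64,  5.24]), 'torque': array([2.89, 1.87, 0.  ]), 'finger_gap': 15.597747844877798}
{'location': [552.0, 123.5, 107.7], 'p': 0.96} 167.44244378372113
```

View pics/w2.png

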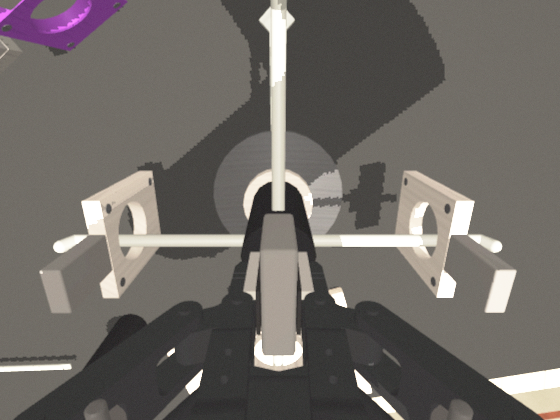

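>>> jog_arm(
  delta_pos=[
    [0,0,0],
    [0,0,0],
    [0,0,0],
    [0,0,0],
    [0,0,0],
    [0,0,0],
    [0,0,20],
    [0,0,30],
    [0,0,30],
    [0,0,20],
    [0,0,0],
  ],
  twist=[0,0,0,0,0,0,0,0,0,0,0],
  fingers=[-1,-1,-1,-1,-1,-1,-1,-1,-1,-1,-1],
)

```text
time: 5.98
tcp_pos: [658.0, 99.3, 256.9]
tcp_rot: [0.704, -0.702, 0.071, -0.077]
wrist_force: [-0.9, -0.5, 2.0]
finger_gap: 85.8
```

```bash
python3 - <<'E'
from h import *
np.set_printoptions(precision=2,suppress=True)
s=robot.read_state(); print(s['tcp_pos'],s['time'],s['finger_gap'])
snap('wrist','w3.png')
im=snap('scene','s3.png')
b=cv2.imread('pics/s3.png'); cv2.imwrite('pics/s3c.png',cv2.resize(b[140:280,290:460],None,fx=4,fy=4,interpolation=2))
E
```

```text
[657.95  99.3  256.86] 5.9833 85.81277194420925
```

View pics/w3.png

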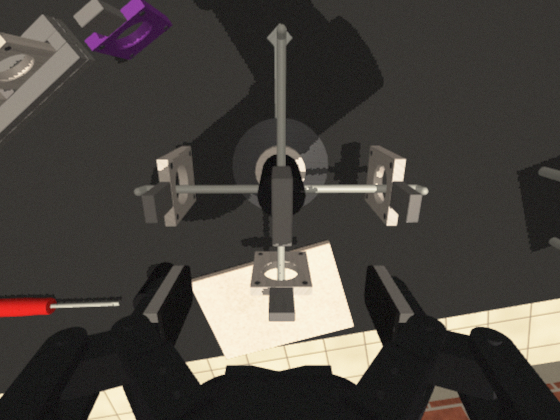

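View pics/s3c.png

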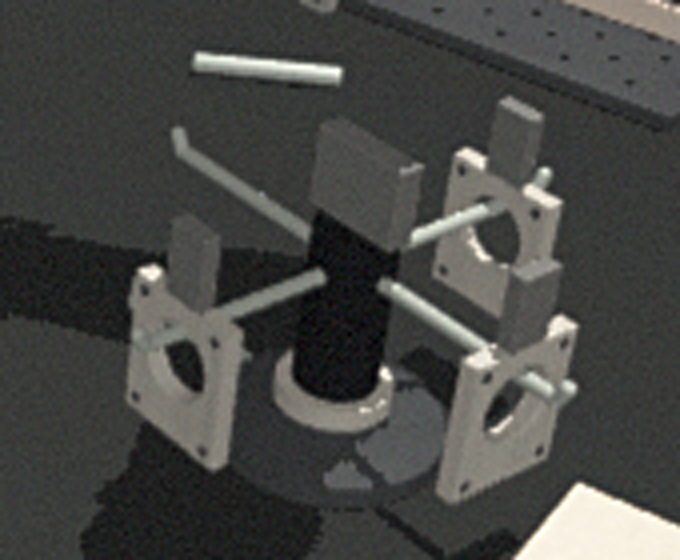

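>>> jog_arm(
  delta_pos=[
    [-9.3,-13.1,-2],
    [-9.3,-13.1,-2],
    [-9.3,-13.1,-2],
    [-9.3,-13.1,-2],
    [-9.3,-13.1,-2],
    [-9.3,-13.1,-2],
    [-9.3,-13.1,-2],
    [-9.3,-13.1,-2],
    [-9.3,-13.1,-2],
    [-9.3,-13.1,-2],
    [-9.3,-13.1,-2],
    [-9.3,-13.1,-2],
    [-9.3,-13.1,-2],
    [-9.3,-13.1,-2],
    [-9.3,-13.1,-2],
    [-9.3,-13.1,-2],
    [-9.3,-13.1,-2],
    [-9.3,-13.1,-2],
    [0,0,0],
    [0,0,0],
  ],
  twist=[7,7,7,7,7,7,7,7,7,7,7,7,7,7,7,7,7,7,0,0],
  fingers=[-1,-1,-1,-1,-1,-1,-1,-1,-1,-1,-1,-1,-1,-1,-1,-1,-1,-1,-1,-1],
)

```text
time: 7.75
tcp_pos: [488.4, -136.5, 213.2]
tcp_rot: [0.387, -0.386, -0.592, 0.593]
wrist_force: [0.0, 0.1, -0.1]
finger_gap: 85.7
```

```bash
python3 - <<'E'
from h import *
from scipy.spatial.transform import Rotation as R
np.set_printoptions(precision=2,suppress=True)
s=robot.read_state(); print(s['tcp_pos'],s['time'],s['joints'])
q=s['tcp_rot'];z=R.from_quat(np.r_[q[1:],q[0]]).as_matrix()[:,2];print('yaw',np.degrees(np.arctan2(z[1],z[0]))%360)
snap('wrist','w4.png')
print(robot.tip_of('wrist','plate_tab')[:4])
snap('top','t4.png')
for d in robot.tip_of('top','hook'):print(d)
b=cv2.imread('pics/t4.png'); cv2.imwrite('pics/t4c.png',cv2.resize(b[110:260,130:270],None,fx=4,fy=4,interpolation=2))
E
```

```text
[ 488.37 -136.52  213.17] 7.75 [ 0.13 -0.21 -0.2  -0.   -1.58  0.29]
yaw 203.76905705522816
[{'location': [484.4, -15.1, 97.9], 'p': 0.95}, {'location': [489.0, -132.9, 110.5], 'p': 0.94}, {'location': [379.5, -140.4, 98.2], 'p': 0.7}]
```

View pics/w4.png

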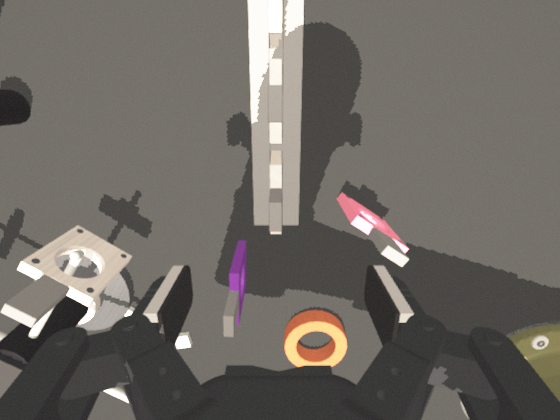

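View pics/t4c.png

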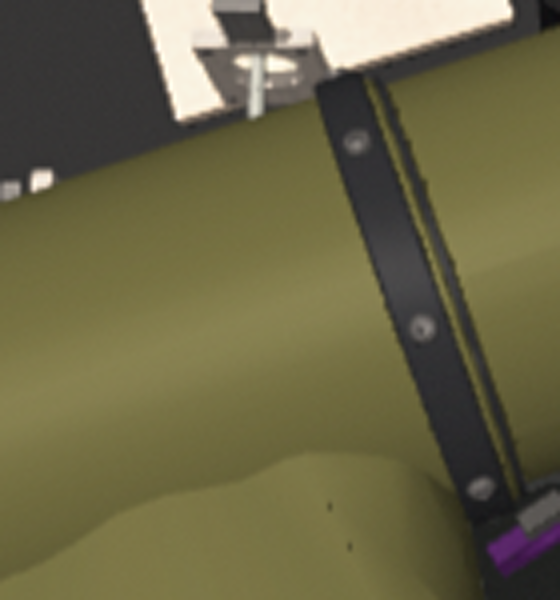

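```bash
python3 - <<'E'
from h import *
np.set_printoptions(precision=1,suppress=True)
s=robot.read_state();t=s['tcp_pos']
for z in (213,172,130,110): print(z,proj('wrist',[t[0],t[1],z]))
im=cv2.imread('pics/w4.png')
a=np.radians(24);u=np.array([np.cos(a),np.sin(a)]);v=np.array([-u[1],u[0]])
A=np.array([489.5,-134.5])
for sx,sy,z in [(5,12,130),(5,-12,130),(-5,-12,130),(-5,12,130),(5,32,110-20),(-5,32,90)]:
    p=proj('wrist',np.r_[A+sx*u+sy*v,z]);print(p); cv2.circle(im,tuple(int(round(x)) for x in p),0,(0,0,255),-1)
cv2.imwrite('pics/w4z.png',cv2.resize(im[90:250,230:330],None,fx=3.7,fy=3.7,interpolation=2))
print(robot.calibration('wrist')['world_from_camera'])
for uv in [(276,213),(276,160)]: print(unproj('wrist',uv,130))
E
```

```text
213 [278.1 279.1]
172 [278.1 242.4]
130 [278.1 217.5]
110 [278.1 208.5]
[270.7 233.1]
[270.4 203.7]
[283.8 203.7]
[283.7 233.1]
[271.8 234.8]
[282.8 234.8]
[[  -0.9    0.4    0.1  523.9]
 [  -0.4   -0.9   -0.3 -213.7]
 [  -0.    -0.3    0.9  344.7]
 [   0.     0.     0.     1. ]]
[ 492.1 -138.3  130. ]
[ 508.4 -175.1  130. ]
```

View pics/w4z.png

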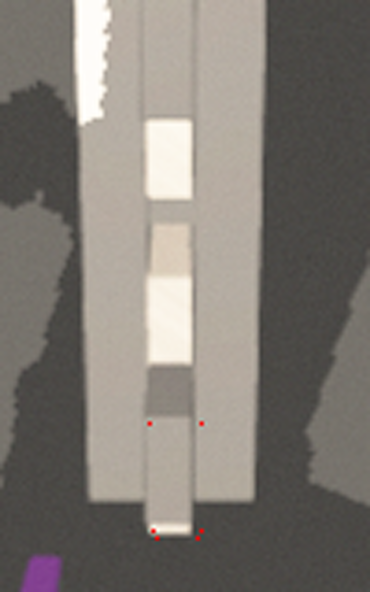

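>>> jog_arm(
  delta_pos=[
    [2.3,1,-12],
    [0,0,-25],
    [0,0,-25],
    [0,0,-25],
    [0,0,-15],
    [0,0,-5],
    [0,0,0],
    [0,0,0],
    [0,0,0],
    [0,0,0],
    [0,0,0],
    [0,0,0],
    [0,0,0],
    [0,0,0],
    [0,0,0],
    [0,0,0],
  ],
  twist=[0.2,0,0,0,0,0,0,0,0,0,0,0,0,0,0,0],
  fingers=[-1,-1,-1,-1,-1,-1,-1,1,1,1,1,1,1,1,1,1],
  grip_force=40,
)

```text
time: 9.28
tcp_pos: [491.4, -135.2, 107.7]
tcp_rot: [0.384, -0.384, -0.594, 0.594]
wrist_force: [-1.2, -0.7, 2.1]
finger_gap: 9.7
```

```bash
python3 - <<'E'
from h import *
np.set_printoptions(precision=2,suppress=True)
s=robot.read_state(); print(s)
snap('wrist','w5.png')
snap('scene','s5.png')
b=cv2.imread('pics/s5.png'); cv2.imwrite('pics/s5c.png',cv2.resize(b[150:350,150:320],None,fx=3,fy=3,interpolation=2))
E
```

```text
{'time': 9.2833, 'joints': array([ 0.13, -0.18, -0.37,  0.  , -1.38,  0.29]), 'joint_velocities': array([ 0., -0.,  0.,  0.,  0.,  0.]), 'joint_efforts': array([  0.08, -23.96,  33.14,   6.39,   0.3 ,   0.  ]), 'tcp_pos': array([ 491.43, -135.21,  107.66]), 'tcp_rot': array([ 0.38, -0.38, -0.59,  0.59]), 'wrist_force': array([-1.19, -0.69,  2.06]), 'torque': array([ 0.04,  0.28, -0.06]), 'finger_gap': 9.65293664336503}
```

View pics/s5c.png

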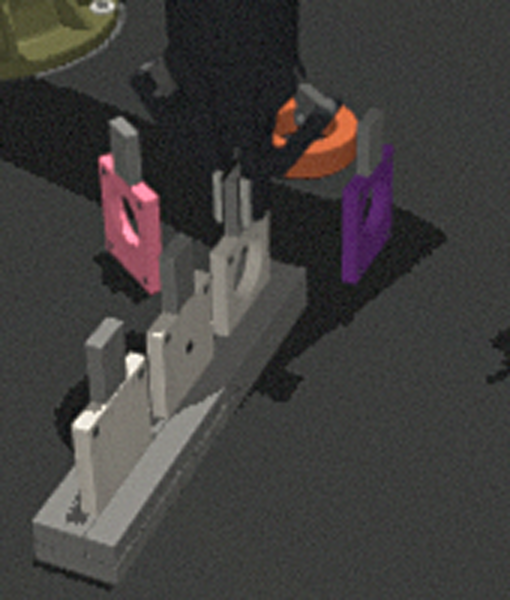

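View pics/w5.png

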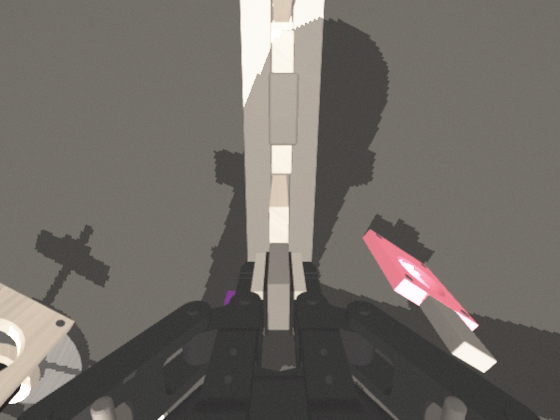

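>>> jog_arm(
  delta_pos=[
    [0,0,8],
    [0,0,16],
    [0,0,24],
    [0,0,30],
    [0,0,30],
    [0,0,12],
    [0,10,0],
    [-0.8,22,0],
    [-0.8,24,0],
    [-1,24,0],
    [-1,25,0],
    [-1,25,0],
    [-1,25,0],
    [-1,25,0],
    [-1,25,0],
    [-1,25,0],
    [-1,25,0],
    [-0.1,20,0],
    [0,0,0],
    [0,0,0],
  ],
  twist=[0,0,0,0,0,0,-3.6,-3.6,-3.6,-3.6,-3.6,-3.6,-3.6,-3.6,-3.6,-3.6,-0.2,0,0,0],
  fingers=[1,1,1,1,1,1,1,1,1,1,1,1,1,1,1,1,1,1,1,1],
)

```text
time: 11.05
tcp_pos: [481.3, 140.6, 226.6]
tcp_rot: [0.549, -0.549, -0.445, 0.446]
wrist_force: [0.3, -1.0, -1.1]
finger_gap: 9.5
```

```bash
python3 - <<'E'
from h import *
from scipy.spatial.transform import Rotation as R
np.set_printoptions(precision=2,suppress=True)
s=robot.read_state(); print(s)
q=s['tcp_rot'];z=R.from_quat(np.r_[q[1:],q[0]]).as_matrix()[:,2];print('yaw',np.degrees(np.arctan2(z[1],z[0]))%360)
for c in ('wrist','scene','top'):
    snap(c,c[0]+'6.png')
    for n in ('hook','plate_tab','knob'):
        for d in robot.tip_of(c,n)[:4]: print(c,n,d)
print(robot.read_state()['time'])
b=cv2.imread('pics/s6.png'); cv2.imwrite('pics/s6c.png',cv2.resize(b[90:300,250:470],None,fx=2.8,fy=2.8,interpolation=2))
E
```

```text
{'time': 11.05, 'joints': array([ 0.69, -0.23, -0.19, -0.  , -1.61, -0.9 ]), 'joint_velocities': array([-0.03, -0.01, -0.  ,  0.01, -0.  ,  0.01]), 'joint_efforts': array([  0.84, -23.48,  35.38,   7.02,   0.07,  -0.11]), 'tcp_pos': array([481.26, 140.65, 226.56]), 'tcp_rot': array([ 0.55, -0.55, -0.44,  0.45]), 'wrist_force': array([ 0.32, -1.  , -1.08]), 'torque': array([ 0.02, -0.05,  0.03]), 'finger_gap': 9.51555047955535}
yaw 168.05793184074804
wrist hook {'location': [552.2, 120.6, 106.1], 'p': 0.66}
wrist plate_tab {'location': [483.3, -13.3, 97.6], 'p': 0.93}
wrist plate_tab {'location': [481.0, 141.9, 226.1], 'p': 0.89}
wrist knob {'location': [656.7, 104.8, 157.3], 'p': 0.79}
scene hook {'location': [557.8, 124.7, 108.0], 'p': 0.81}
scene plate_tab {'location': [379.0, -138.1, 100.0], 'p': 0.77}
scene plate_tab {'location': [480.9, 134.8, 228.8], 'p': 0.64}
scene plate_tab {'location': [484.0, -11.1, 90.7], 'p': 0.61}
scene knob {'location': [654.0, 101.1, 152.5], 'p': 0.76}
top hook {'location': [555.5, 126.8, 106.5], 'p': 0.68}
top plate_tab {'location': [486.3, -15.2, 95.8], 'p': 0.64}
top plate_tab {'location': [377.8, -136.3, 96.4], 'p': 0.58}
top plate_tab {'location': [481.5, 135.3, 226.9], 'p': 0.5}
top knob {'location': [657.7, 100.4, 156.6], 'p': 0.69}
11.65
```

View pics/s6c.png

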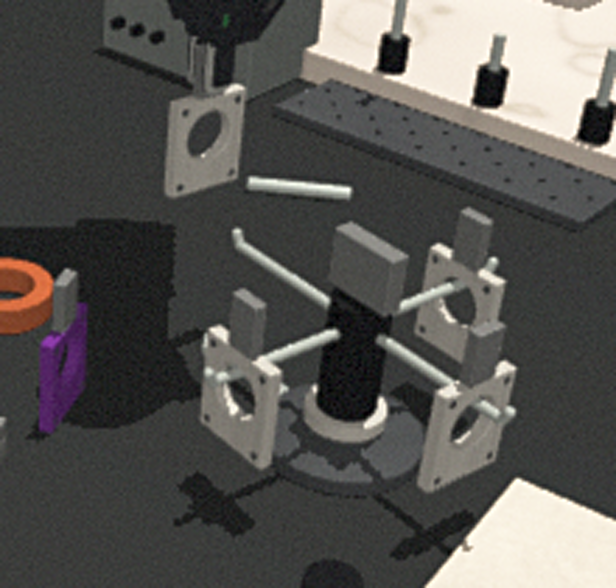

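View pics/w6.png

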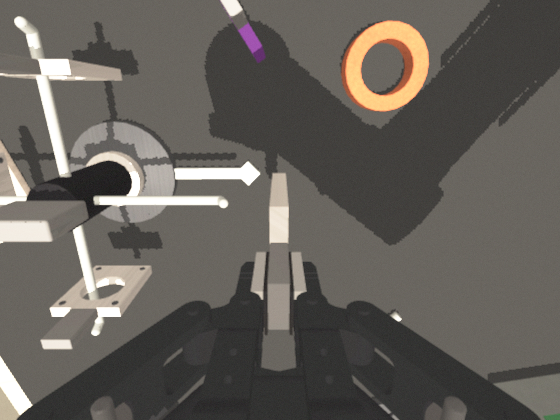

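View pics/t6.png

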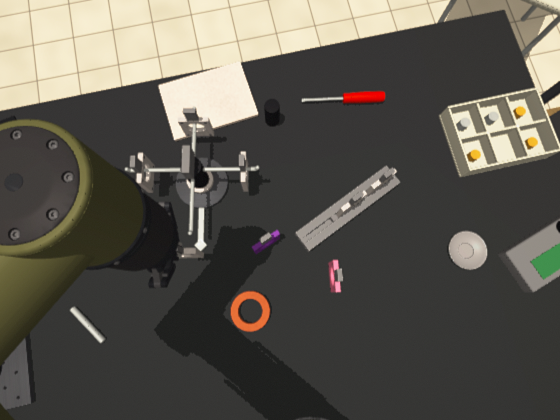

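>>> jog_arm(
  delta_pos=[
    [0.2,1,-15],
    [0,0,-25],
    [0,0,-20],
    [0,0,-7.5],
    [0,0,0],
    [0,0,0],
  ],
  twist=[0,0,0,0,0,0],
  fingers=[1,1,1,1,1,1],
)

```text
time: 12.15
tcp_pos: [482.1, 140.8, 160.6]
tcp_rot: [-0.549, 0.55, 0.445, -0.445]
wrist_force: [0.7, -0.5, 0.2]
finger_gap: 9.6
```

```bash
python3 - <<'E'
from h import *
np.set_printoptions(precision=2,suppress=True)
s=robot.read_state(); print(s['tcp_pos'],s['wrist_force'])
c='scene'; snap(c,c[0]+'7.png'); snap('wrist','w7.png')
for n in ('hook','plate_tab'):
        for d in robot.tip_of(c,n)[:4]: print(c,n,d)
b=cv2.imread('pics/s7.png'); cv2.imwrite('pics/s7c.png',cv2.resize(b[120:260,280:440],None,fx=4,fy=4,interpolation=2))
E
```

```text
[482.11 140.77 160.61] [ 0.71 -0.51  0.16]
scene hook {'location': [556.6, 125.0, 103.6], 'p': 0.85}
scene plate_tab {'location': [485.8, -12.3, 96.4], 'p': 0.81}
scene plate_tab {'location': [481.9, 139.7, 159.0], 'p': 0.7}
scene plate_tab {'location': [381.5, -139.5, 101.0], 'p': 0.7}
```

View pics/s7c.png

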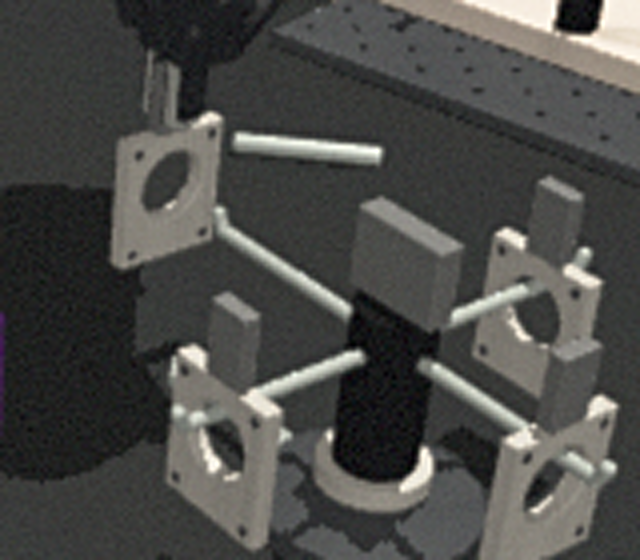

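View pics/w7.png

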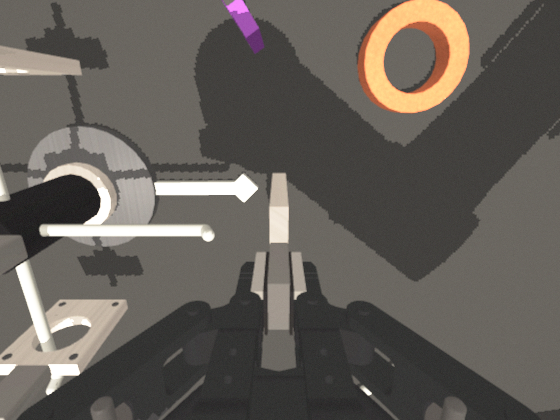

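>>> jog_arm(
  delta_pos=[
    [0,0,-2],
    [9,-1.9,0],
    [9,-1.9,0],
    [9,-1.9,0],
    [9,-1.9,0],
    [9,-1.9,0],
    [0,0,0],
  ],
  twist=[0,0,0,0,0,0,0],
  fingers=[1,1,1,1,1,1,1],
)

```text
time: 12.93
tcp_pos: [528.2, 130.8, 157.1]
tcp_rot: [-0.55, 0.55, 0.444, -0.445]
wrist_force: [-0.7, 0.9, -1.8]
finger_gap: 9.1
```

```bash
python3 - <<'E'
from h import *
np.set_printoptions(precision=2,suppress=True)
s=robot.read_state(); print(s['tcp_pos'],s['wrist_force'])
c='scene'; snap(c,c[0]+'8.png'); snap('wrist','w8.png')
b=cv2.imread('pics/s8.png'); cv2.imwrite('pics/s8c.png',cv2.resize(b[120:260,280:440],None,fx=4,fy=4,interpolation=2))
E
```

```text
[528.23 130.77 157.12] [-0.72  0.89 -1.78]
```

View pics/s8c.png

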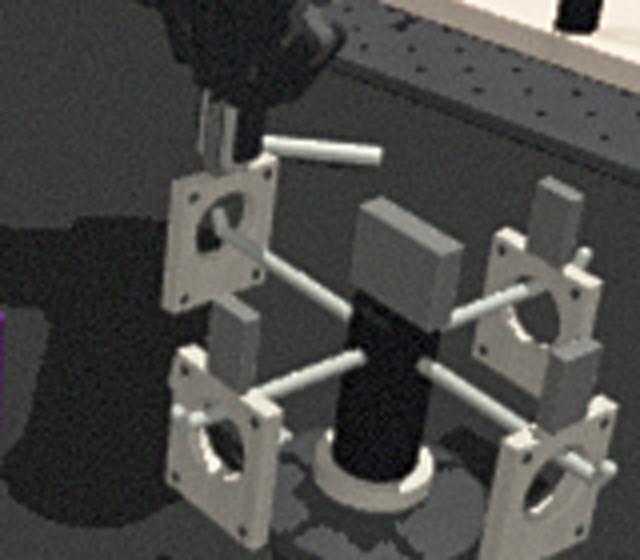

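View pics/w8.png

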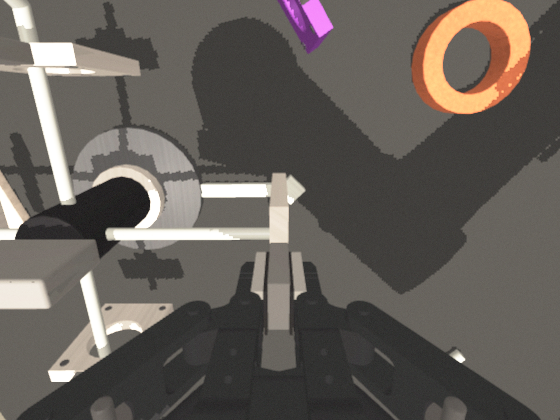

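>>> jog_arm(
  delta_pos=[
    [8,-1.7,0],
    [8,-1.7,0],
    [8,-1.7,0],
    [7,-1.5,0],
    [0,0,0],
    [0,0,-7],
    [0,0,-6],
    [0,0,-2],
    [0,0,0],
  ],
  twist=[0,0,0,0,0,0,0,0,0],
  fingers=[1,1,1,1,1,1,1,1,1],
)

```text
time: 13.78
tcp_pos: [557.1, 124.7, 141.5]
tcp_rot: [0.55, -0.549, -0.444, 0.446]
wrist_force: [0.3, -0.3, -1.1]
finger_gap: 9.7
```

```bash
python3 - <<'E'
from h import *
np.set_printoptions(precision=2,suppress=True)
s=robot.read_state(); print(s['tcp_pos'],s['wrist_force'])
c='scene'; snap(c,c[0]+'9.png'); snap('wrist','w9.png')
for c in ('scene','wrist'):
  for n in ('hook','plate_tab'):
        for d in robot.tip_of(c,n)[:5]: print(c,n,d)
b=cv2.imread('pics/s9.png'); cv2.imwrite('pics/s9c.png',cv2.resize(b[120:260,280:440],None,fx=4,fy=4,interpolation=2))
E
```

```text
[557.09 124.7  141.47] [ 0.29 -0.32 -1.07]
scene hook {'location': [555.7, 126.0, 108.4], 'p': 0.8}
scene plate_tab {'location': [484.7, -13.0, 95.3], 'p': 0.87}
scene plate_tab {'location': [556.9, 123.2, 140.4], 'p': 0.72}
scene plate_tab {'location': [380.0, -137.7, 99.4], 'p': 0.71}
wrist hook {'location': [552.3, 123.9, 108.4], 'p': 0.71}
wrist plate_tab {'location': [555.8, 124.2, 141.4], 'p': 0.87}
```

View pics/s9c.png

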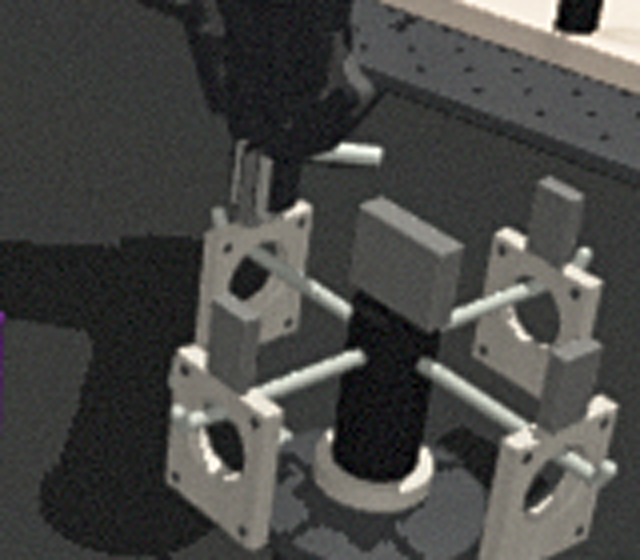

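View pics/w9.png

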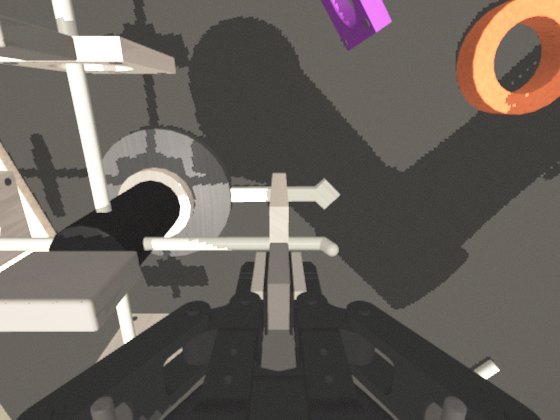

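>>> jog_arm(
  delta_pos=[
    [0,0,-1],
    [0,0,-1],
    [0,0,0],
  ],
  twist=[0,0,0],
  fingers=[1,1,1],
)

```text
time: 14.33
tcp_pos: [557.7, 124.8, 140.5]
tcp_rot: [0.55, -0.55, -0.445, 0.445]
wrist_force: [-0.4, -0.7, -1.3]
finger_gap: 9.2
```

>>> jog_arm(
  delta_pos=[
    [0,0,-1],
    [0,0,-1],
    [0,0,0],
    [0,0,0],
  ],
  twist=[0,0,0,0],
  fingers=[1,1,1,1],
)

```text
time: 14.67
tcp_pos: [557.8, 124.8, 138.6]
tcp_rot: [0.55, -0.55, -0.445, 0.445]
wrist_force: [0.6, -0.9, -1.3]
finger_gap: 9.6
```

>>> jog_arm(
  delta_pos=[
    [0,0,-0.7],
    [0,0,-0.7],
    [0,0,0],
  ],
  twist=[0,0,0],
  fingers=[1,1,1],
)

```text
time: 14.92
tcp_pos: [558.0, 124.8, 138.0]
tcp_rot: [-0.55, 0.55, 0.445, -0.445]
wrist_force: [-1.0, 0.4, 1.9]
finger_gap: 9.4
```

>>> jog_arm(
  delta_pos=[
    [0,0,0],
    [0,0,0],
    [0,0,0],
    [0,0,0],
    [0,0,0],
    [0,0,0],
    [0,0,0],
    [0,0,10],
    [0,0,25],
    [0,0,30],
    [0,0,30],
    [0,0,25],
    [0,0,0],
  ],
  twist=[0,0,0,0,0,0,0,0,0,0,0,0,0],
  fingers=[0.2,-0.2,-0.6,-1,-1,-1,-1,-1,-1,-1,-1,-1,-1],
)

```text
time: 16.0
tcp_pos: [559.6, 124.7, 265.1]
tcp_rot: [-0.548, 0.551, 0.448, -0.441]
wrist_force: [0.3, -1.0, 0.9]
finger_gap: 85.1
```

```bash
python3 - <<'E'
from h import *
np.set_printoptions(precision=2,suppress=True)
s=robot.read_state(); print(s['tcp_pos'],s['wrist_force'],s['finger_gap'])
c='scene'; snap(c,c[0]+'10.png'); snap('wrist','w10.png')
a=np.radians(168);hx=-np.array([np.cos(a),np.sin(a)]);hy=np.array([-hx[1],hx[0]]);H=np.array([657.8,102.4])-105*hx
for c in ('scene','wrist'):
  for n in ('hook','plate_tab','knob'):
        for d in robot.tip_of(c,n)[:5]: 
            p=np.array(d['location'])[:2]-H; print(c,n,d,p@hx,p@hy)
b=cv2.imread('pics/s10.png'); cv2.imwrite('pics/s10c.png',cv2.resize(b[120:260,280:440],None,fx=4,fy=4,interpolation=2))
E
```

```text
[559.57 124.69 265.14] [ 0.27 -0.98  0.93] 85.08045210967447
scene hook {'location': [557.4, 125.9, 106.7], 'p': 0.91} 1.9080561521085821 2.1121348591414035
scene plate_tab {'location': [560.5, 122.7, 136.7], 'p': 0.84} 5.605631125000232 -0.37341122167171875
scene plate_tab {'location': [485.6, -9.8, 97.3], 'p': 0.73} -40.10932513660868 -145.55055396115117
scene plate_tab {'location': [379.0, -135.2, 100.5], 'p': 0.56} -118.30773334628539 -290.3736493343435
scene knob {'location': [658.8, 100.0, 154.5], 'p': 0.75} 106.47713565869643 -2.13964255094338
wrist hook {'location': [549.5, 123.4, 109.7], 'p': 0.89} -5.2995306666440625 -1.9757365001534044
wrist plate_tab {'location': [555.7, 125.3, 141.3], 'p': 0.95} 0.36995224535183646 1.1717964243109353
wrist plate_tab {'location': [483.5, -13.2, 95.4], 'p': 0.92} -41.45653534936932 -149.31287035436338
wrist knob {'location': [657.8, 103.3, 158.8], 'p': 0.92} 104.81287947826401 0.8803328406604163
```

View pics/s10c.png

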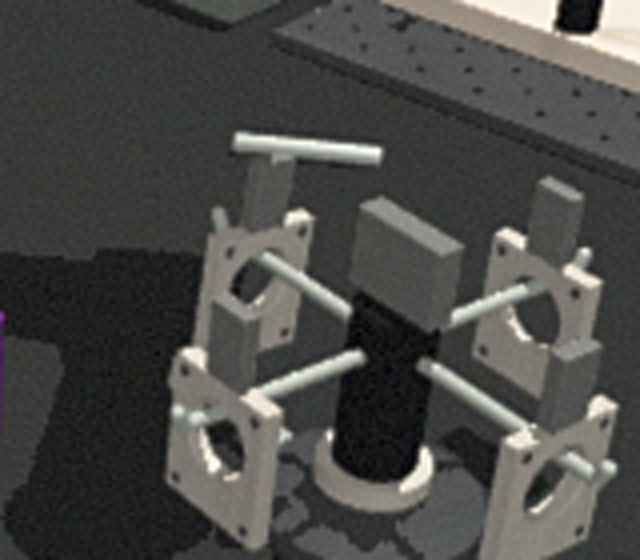

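View pics/w10.png

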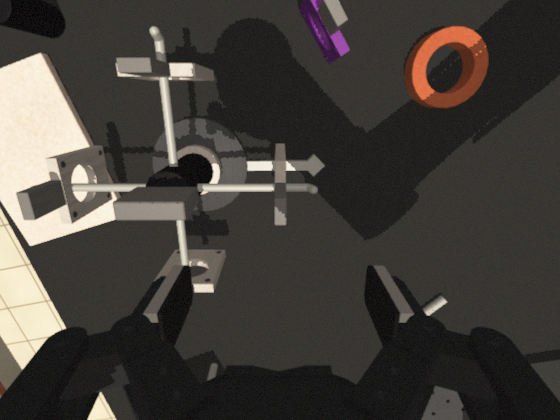

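>>> jog_arm(
  delta_pos=[
    [0,0,10],
    [0,0,0],
    [0,0,0],
    [0,0,0],
    [0,0,0],
    [0,0,0],
    [0,0,0],
    [0,0,0],
    [0,0,0],
    [0,0,0],
    [0,0,0],
    [0,0,0],
  ],
  twist=[0,0,0,0,0,0,0,0,0,0,0,0],
  fingers=[-1,-1,-1,-1,-1,-1,-1,-1,-1,-1,-1,-1],
)

```text
time: 17.4
tcp_pos: [557.8, 124.8, 267.4]
tcp_rot: [0.55, -0.55, -0.445, 0.445]
wrist_force: [0.7, -0.6, -0.4]
finger_gap: 85.7
```

```bash
python3 - <<'E'
from h import *
np.set_printoptions(precision=2,suppress=True)
a=snap('scene','s11.png'); snap('wrist','w11.png')
b=cv2.cvtColor(cv2.imread('pics/s10.png'),cv2.COLOR_BGR2RGB)
d=cv2.absdiff(a,b)[150:260,320:440].max(2); print('diff>40 px',(d>40).sum(), d.mean())
for n in ('hook','plate_tab'):
    for e in robot.tip_of('scene',n)[:2]: print(n,e)
cv2.imwrite('pics/s11c.png',cv2.resize(cv2.imread('pics/s11.png')[120:260,280:440],None,fx=4,fy=4,interpolation=2))
s=robot.read_state(); print(s['time'],s['wrist_force'],s['tcp_pos'])
E
```

```text
diff>40 px 4 5.238787878787879
hook {'location': [553.7, 126.0, 104.7], 'p': 0.62}
plate_tab {'location': [379.4, -136.4, 99.1], 'p': 0.92}
plate_tab {'location': [486.7, -13.8, 94.5], 'p': 0.64}
17.6 [-1.09 -0.32  0.08] [557.81 124.79 267.35]
```

View pics/s11c.png

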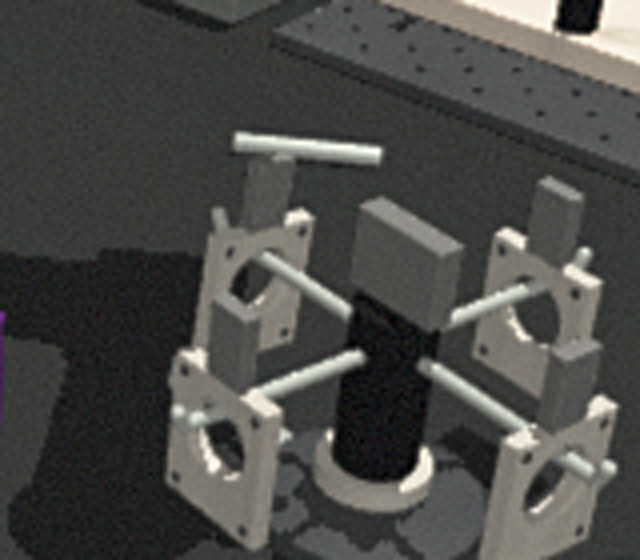

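View pics/w11.png

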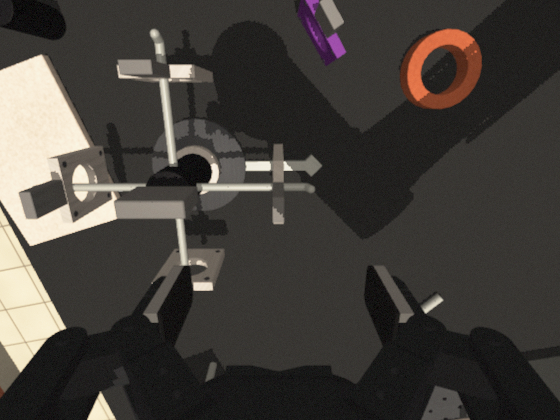

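The plate hangs still and upright on the rod (scene crop around (265,250)). In the wrist picture the rod (row 188) runs parallel to the pointer (row 166), and the gripper is well clear.

```bash
python3 -c "
from cell import robot
print(robot.sign_off())"
```

```text
the job is handed in; nothing more can be done
None
```

I turned the carousel about 40° clockwise by its knob until the empty hook stood over the pointer. Then I took the bored plate from the near end of the rest, hung it by its bore on that hook, let go and moved the gripper clear. I signed off at 17.6 s; no verdict was reported.

**Last checks:**
- **Plate position:** by the networks, taken just after I let go, the tab centre was within about 6 mm of the hook point along the rod. It was within about 1.5 mm sideways and 32–36 mm above the rod (limits 26–43 mm). In the pictures the plate hangs upright.
- **Stillness:** two scene pictures about 1.5 s apart showed no change at the carousel or the plate.
- **Hook over the pointer:** the rod still ran parallel to the pointer in the last wrist picture. I estimate it stands within about 1–2° of it (0.2 rad is 11°).
- **Robot clear:** the gripper stands about 130 mm above where it let go, with wrist force near zero.

**Disagreements:** the network's hook estimates scattered by up to about 8 mm along the rod, between the scene and wrist cameras. In the final scene picture, of the two plate_tab reports I printed, neither was the hung plate (both were the look-alikes). For that moment I relied on the earlier readings and the pictures.

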